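# Set up the vacuum-foot book stand at the bedside

## Robot

A 6-joint arm with a two-finger parallel gripper is mounted at the origin on the work surface. World frame = base frame: x ahead of the robot, y to its left, z up, the work surface at z = 0. Lengths are in m, angles in rad, forces in N, time in s.
With the tool pointing down it reaches from about 0.35 to 0.85 m from the base axis. Payload 8.1 kg.
Tool frame: the origin (TCP) lies at the very end of the fingers, on their centre line; the grasp point (between the pads) lies 19 mm behind it; z points along the fingers, y is the line along which they close (so a half turn about z gives the same grasp; the last joint's range is limited). The gripper opens to 93 mm and grips with 3 to 60 N. Pads are 15 mm wide; open, the fingers measure 128 mm over their backs; the gripper's body (75 mm by 188 mm) begins 65 mm behind the grasp point.
Start: joints at [-1.32, 0.13, 1.488, -0, 1.523, -0.085], TCP at [0.198, -0.566, 0.219] pointing down, gripper open.
Joint ranges: [-2.96, 2.96], [-0.89, 2.26], [0.02, 2.5], [-1.34, 4.48], [0, 2.73], [-2.66, 2.66]. Speed limits (rad/s): [2.39, 2.39, 2.79, 3.14, 3.14, 3.14].

## Interface

Orientations are given as a rotation vector (axis times angle).
In Python, from plant import robot gives the robot as it stands. The module is installed in compiled form; this text tells all that it offers.
- The arm moves only by the tool play_rows, never from a script. Its argument "increments" is text: rows parted by semicolons, each of 5 numbers parted by spaces: the shift along the tool's x, y, z in mm, then the turn about the tool's z in degrees, then the closure, from -1 (fully open) to 1 (shut). In form: dx dy dz yaw claw; .... A call has 1 to 20 rows; each row is the pose to reach, as a shift and turn from the pose commanded when the call began, along the tool's axes at that moment; what a row does not reach only later rows make up. A row lasts 1/10 s, in which the tool goes at most 50 mm and 8.59 degrees, less where a joint would pass 70% of its speed; a pose out of reach is approached as far as the arm can. A call with a gripper value outside its range is refused whole. The fingers move at their own pace and stop on an object; "force" is the grip in N (left out, the last holds). Time passes only in rows, so rows that repeat a pose let the fingers close. It gives the time, the measured TCP pose, the force, the opening and the grip force at its end, in the units of the state.
- robot.read_state(): the state, without advancing time (a new reading comes with each control period).
- robot.read_camera(name): name is "scene" or "top" or "wrist"; returns the picture (400x640x3 uint8, blue, green, red); there is no depth.
- robot.calibration(name): a dict with "vertical_fov" (degrees; the focal length in pixels is half the picture's height over the tangent of half this angle, whatever the lens; pixels are square), "cx", "cy" (the principal point, pixels), "rvec" (rotation vector, rad) and "tvec" (3), from world to camera coordinates, as OpenCV has them. Camera axes: x right, y down, z forward; pixel columns grow to the right and rows downward; lengths in m; the calibration is good to about 2 mm. The wrist camera is an equidistant fisheye: a pixel r from the principal point sees the ray r / f radians off the axis. A picture is of the moment at which its call begins: read the wrist's pose just before it. calibration takes no time and is no camera call; for the wrist camera it gives the pose at the moment of the call.
- robot.close_job(): hands the job in; it is judged then, once.
Trained networks look in the newest picture that a camera, given by its name, has taken for a name from the list of things; names that differ only in an ending like _2 or _b are one class to them, and where a whole thing is asked for, a point or a joint stands for the part that bears it (a point fixed in the world has none). Each returns a list of dicts, best first, with "conf" (0 to 1); they miss things now and then, are a little off and sometimes report something else, mostly with a low value. They report only what shows in the picture. A call takes as long as a camera call.
- robot.recognise(camera, query): "centre" ([x, y, z] in m, in world coordinates, good to about 4 mm: the middle of the surface that is visible of it).
- robot.regions_of(camera, query): "pixels" (400x640 bool, what is visible of it).
- robot.landmark_of(camera, query): "centre" ([x, y, z] in m, in world coordinates, good to about 4 mm: a listed point, or the origin of a listed thing).
The state is a dict: "t": time; "q": joint angles; "dq": joint speeds; "joint_torque": joint torques, N m; "tool_pos": TCP position; "orientation": TCP orientation; "force": force on the tool from outside, world axes, zero at the start; "wrist_torque": the same for the moment, N m; "opening": finger opening in m; "gripper_force": force on a finger pad.
Only numpy, scipy, OpenCV 4.12 (cv2) and the standard library are available. Lean on these libraries where they do the work, as an engineer would, in place of code of your own. Each camera call takes 0.05 s, during which the arm holds its last target. There are 200 camera calls.

## Task

Fix the book stand to the bedside table by pumping its red lever at least three full strokes, each all the way down and all the way back up. Then take the orange grip, draw the sprung leg out until the red length mark on it stands between the two yellow pointers and, holding the leg there (do not begin to close the cam lever before), slide the orange cam lever fully closed. Finish while still holding the orange grip with the leg at its mark; do not let go, and leave the other bedside things undisturbed.

Things in the scene. Friction and masses are not known exactly. Their poses are not given: they have to be found in the camera images.
- pump_pad (a point): Centre of the top face of the red pad (44 wide, 48 long mm) on the end of the pump lever; x, y and up as the stand's. Press it straight down from above with closed fingers. The lever, up, slopes 0.55 rad away from its hinge, 124 mm to the stand's -y of its origin; pad centre 169 mm above the table. Pressed fully it is nearly level: pad centre 46 mm lower and 19 mm farther to the stand's -y.
- pump_lever (a joint): Pump lever, rad: 0 = fully up (where its spring returns it when let go), 0.5 = fully down at its stop. The spring takes about 3 N at the pad to start and 8 N at the bottom.
- stand: The fixed book stand: black rubber foot 156 mm across, white housing, open-topped aluminium channel in which the leg slides. Origin on the table under the leg's centre line, 10 mm short (-y) of the pointers. Its y runs along the leg, outwards; z up; the cam lever closes along its -x. It stands 124 mm high at the lever forks, 107-141 mm to -y of the origin.
- pointer (a point): Half-way between the two yellow pointers on the channel walls near the channel's mouth (each 20 x 4 x 10 mm), 71.5 mm above the table. Its axes are the stand's: the leg slides out along +y, the cam lever closes along -x, z up.
- length_mark (a point): Centre of the top of the red length mark, a band 10 mm long round the leg, which travels with the leg. At the start it lies 45 to 90 mm from the pointers towards the stand's -y, inside the open channel; the distance differs each time. It is 65 mm above the table; at the mark means its y in the pointer's frame is 0.
- leg (a joint): How far the leg is drawn out along the stand's +y, m: 0 = in, 0.115 = outer stop. A spring pulls it in with 2 N when in, 6 N far out: it runs back if let go. Aluminium bar 18 x 12 mm, a black carriage for the cam lever and, from 83 mm beyond the orange grip's centre, a pale wooden book ledge 130 mm wide, up to 120 mm above the table.
- cam (a joint): Cam lever on the leg's carriage, m: 0 = open, 0.024 = fully closed at its stop; it slides along the stand's -x, and stays where it is left (friction about 2.5 N).
- orange_grip: Upright orange grip of the cam lever: 30 mm along the stand's x, 16 mm along its y (take it across these 16 mm), 52 mm tall. Origin at its centre, 100 mm above the table; axes are the stand's. The steel plate under it (60 x 32 mm) has its top 74 mm above the table. Moved along y it carries the leg with it; moved along x it slides on the leg and works the cam.
- perfume: Bystander: amber glass bottle 50 x 34 x 104 mm with a clear stopper; origin under its centre.
- spectacles: Bystander: dark spectacles, 138 mm wide (y), 130 mm deep (x), 49 mm high; origin under them.
- dish: Bystander: dark trinket dish with white pearls, 88 mm across, 20 mm high; origin under its centre.
- book: Bystander: closed blue book 150 x 215 x 30 mm lying flat; origin under its centre.
- mug: Bystander: blue mug 80 mm across, 90 mm high, handle at its +y; origin under its centre.
- jar: Bystander: white cream jar 64 mm across, 60 mm high; origin under its centre.
- clock: Bystander: white alarm clock 50 x 95 x 81 mm; origin under its centre.

How it is judged:
On the way, in this order (a step that is already met when the one before it is completed fails the run):
1. the red pump lever is pressed all the way down, first stroke (value of joint pump_lever above 0.42 rad).
2. the pump lever is let all the way up after the first stroke (value of joint pump_lever below 0.08 rad).
3. the red pump lever is pressed all the way down, second stroke (value of joint pump_lever above 0.42 rad).
4. the pump lever is let all the way up after the second stroke (value of joint pump_lever below 0.08 rad).
5. the red pump lever is pressed all the way down, third stroke (value of joint pump_lever above 0.42 rad).
6. the pump lever is let all the way up after the third stroke (value of joint pump_lever below 0.08 rad).
7. the leg is drawn out so that the yellow pointers are on its red length mark, the cam lever still open (y of length_mark in the frame of pointer between -0.006 and 0.006 m and value of joint cam below 0.01 m), for 0.2 s.
At the end, for the whole second after the job is handed in: The red length mark is within 6 mm of the pointers along the leg, the cam lever is closed (at least 19 of its 24 mm), the pump lever is up, the leg is still, and the robot's fingers are holding the orange grip (more than 2 N) against the leg's spring (y of length_mark in the frame of pointer between -0.006 and 0.006 m and value of joint cam above 0.019 m and contact force between the fingers and orange_grip above 2 N and value of joint pump_lever below 0.08 rad and velocity of joint leg between -0.01 and 0.01 m/s); the arm keeps its last pose, push and grip.
It fails at once if the cam lever is slid towards closed while the red length mark is off the pointers (value of joint cam above 0.012 m and not (y of length_mark in the frame of pointer between -0.009 and 0.009 m)).
It fails at once if one of the bystanders is shifted by more than 3 cm (distance of any of perfume, spectacles, dish, book, mug, jar, clock from where it was at the start of the episode above 0.03 m).
It fails at once if one of the bystanders is tipped over (angle between any of perfume, spectacles, dish, book, mug, jar, clock's own z axis and vertical above 0.5 rad).
It also fails if it takes over 58 s, if anything falls off the work surface, if the arm or the gripper's body presses on something with over 40 N, if the wrist force passes 120 N, or if a joint passes its speed limit or range.

## Working session

There is one attempt and no reset: what is moved stays moved. The work goes in short steps, Python scripts to look and compute and a tool call to move; the robot and the scene stay as the last step left them, time stands still between calls to the robot, and variables do not carry over. Pictures are saved under pics/ and viewed, at most 10 in all, crops included, and the job is handed in when it is done.

Besides the shell and the picture viewer there is one more tool, called after "Call:" as name(argument=value, ...) on one line, values as JSON. play_rows: Moves the arm, as the interface text tells. Its arguments: {"type":"object","properties":{"increments":{"type":"string"},"force":{"type":"number"}},"required":["increments"]}

```bash
mkdir -p pics
python3 - <<'E'
from plant import robot
import cv2,numpy as np
s=robot.read_state(); print(s['t'],s['tool_pos'],s['orientation'],s['opening'])
for c in ("scene","top"):
    cv2.imwrite(f"pics/{c}0.png",robot.read_camera(c))
for c,qs in (("top",["pump_pad","pointer","length_mark","orange_grip","stand","perfume","spectacles","dish","book","mug","jar","clock"]),("scene",["pump_pad","pointer","length_mark","orange_grip","stand"])):
    for q in qs:
        print(c,q,[(round(d['conf'],2),np.round(d['centre'],3).tolist()) for d in robot.landmark_of(c,q)[:2]])
print(robot.read_state()['t'])
E
```

```text
0.0 [ 0.19758357 -0.56595489  0.21762234] [-3.09566958e+00 -5.24655557e-01  2.50903774e-04] 0.09311305208986252
top pump_pad [(0.54, [0.537, -0.244, 0.167]), (0.44, [0.675, -0.14, 0.004])]
top pointer [(0.87, [0.558, -0.038, 0.07])]
top length_mark [(0.51, [0.557, -0.095, 0.068])]
top orange_grip [(0.63, [0.579, 0.028, 0.099])]
top stand []
top perfume [(0.51, [0.714, 0.048, -0.001])]
top spectacles [(0.72, [0.672, -0.138, 0.003])]
top dish [(0.92, [0.409, -0.049, -0.0])]
top book [(0.63, [0.42, -0.44, 0.001])]
top mug [(0.87, [0.656, 0.459, -0.001])]
top jar [(0.66, [0.476, 0.481, -0.001])]
top clock [(0.8, [0.661, -0.412, -0.002])]
scene pump_pad [(0.78, [0.542, -0.245, 0.169])]
scene pointer [(0.91, [0.558, -0.039, 0.067])]
scene length_mark []
scene orange_grip [(0.64, [0.572, 0.02, 0.1]), (0.32, [0.411, -0.052, 0.0])]
scene stand [(0.64, [0.559, -0.044, -0.004]), (0.16, [0.658, 0.456, -0.003])]
0.95
```

View pics/scene0.png

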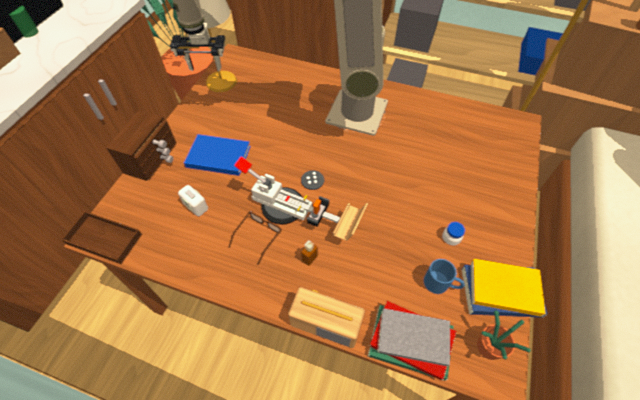

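View pics/top0.png

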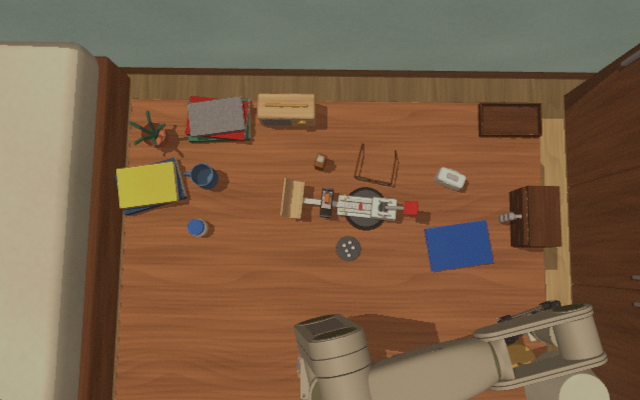

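The scene picture shows the red pad at about (243,165), the stand at (285,205), and the orange grip at (318,210), with the ledge beyond it. The top picture puts the pad at (411,208), the grip at (326,202) and the mark at (361,207), which agrees with the networks. The stand's y runs close to world y, tilted slightly towards +x. Next I go above the pad with the fingers closed and look with the wrist camera.

Call:
play_rows(increments="40 -20 -40 4 1; 80 -40 -40 8 1; 120 -60 -40 12 1; 160 -80 -40 16 1; 200 -95 -40 20 1; 240 -110 -40 24 1; 280 -125 -40 24 1; 320 -145 -40 24 1; 360 -165 -40 24 1; 400 -180 -40 24 1; 429 -191 -40 24 1; 429 -191 -40 24 1; 429 -191 -40 24 1; 429 -191 -40 24 1", force=20)

```text
t: 2.35
tool_pos: [0.5392, -0.2455, 0.2586]
orientation: [3.139, -0.132, -0.001]
force: [-0.9, 0.1, 0.4]
opening: 0.0005
gripper_force: 0.0
```

```bash
cat > h.py <<'E'
from plant import robot
import cv2,numpy as np
from scipy.spatial.transform import Rotation as R
def st():
    s=robot.read_state(); M=R.from_rotvec(s['orientation']).as_matrix()
    print('t',round(s['t'],2),'tcp',np.round(s['tool_pos'],4),'x',np.round(M[:,0],3),'z',np.round(M[:,2],3),'F',np.round(s['force'],1),'open',round(s['opening'],4),'g',round(s['gripper_force'],1)); return s,M
def lm(c,*qs):
    for q in qs: print(c,q,[(round(d['conf'],2),np.round(d['centre'],4).tolist()) for d in robot.landmark_of(c,q)[:2]])
E
python3 - <<'E'
from h import *
st()
cv2.imwrite("pics/w1.png",robot.read_camera("wrist"))
lm("wrist","pump_pad","pointer","length_mark","orange_grip","stand")
st()
E
```

```text
t 2.35 tcp [ 0.5392 -0.2455  0.2586] x [ 0.996 -0.084 -0.   ] z [-0. -0. -1.] F [-0.9  0.1  0.4] open 0.0005 g 0.0
wrist pump_pad [(0.77, [0.539, -0.2468, 0.169])]
wrist pointer [(0.93, [0.5548, -0.0325, 0.0678]), (0.43, [0.7085, 0.0535, 0.0045])]
wrist length_mark [(0.65, [0.552, -0.0899, 0.0634])]
wrist orange_grip [(0.66, [0.5754, 0.028, 0.1])]
wrist stand [(0.82, [0.5596, -0.0462, -0.0017])]
t 2.65 tcp [ 0.5394 -0.2455  0.2588] x [ 0.996 -0.084  0.   ] z [ 0. -0. -1.] F [ 0.7 -0.1  0. ] open 0.0004 g 0.0
```

View pics/w1.png

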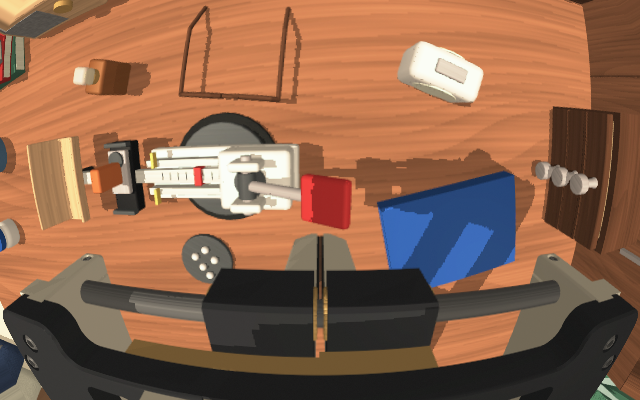

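The wrist picture shows the red pad at (326,200), the mark at (198,176), the pointers at (153,160) and (150,192), and the grip at (105,180). The fingers are in line with the pad. I do the first stroke and stop at the bottom to read the force.

Call:
play_rows(increments="0 0 40 0 1; 0 0 80 0 1; 0 2 92 0 1; 0 6 102 0 1; 0 10 112 0 1; 0 14 122 0 1; 0 17 130 0 1; 0 19 137 0 1; 0 19 138 0 1; 0 19 138 0 1")

```text
t: 3.65
tool_pos: [0.5396, -0.264, 0.1232]
orientation: [3.138, -0.13, 0.005]
force: [-3.0, 6.6, 7.5]
opening: 0.0004
gripper_force: 4.5
```

Call:
play_rows(increments="0 0 3 0 1; 0 0 5 0 1; 0 0 5 0 1")

```text
t: 3.95
tool_pos: [0.5399, -0.2642, 0.122]
orientation: [3.138, -0.13, 0.006]
force: [-15.0, 12.6, 33.3]
opening: 0.0006
gripper_force: 16.7
```

Run:
```python
from h import *
st()
cv2.imwrite("pics/w2.png",robot.read_camera("wrist")[100:260,180:440])
lm("wrist","pump_pad")
```

```text
t 3.95 tcp [ 0.5399 -0.2642  0.122 ] x [ 0.997 -0.083  0.004] z [ 0.004 -0.001 -1.   ] F [-15.   12.6  33.3] open 0.0006 g 16.7
wrist pump_pad []
```

View pics/w2.png

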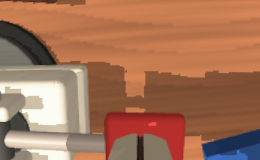

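The force rose sharply to 33 N at z 0.122, so the lever is at its stop. Next come up, the second stroke, up, the third stroke, and up again.

Call:
play_rows(increments="0 -5 -15 0 1; 0 -12 -35 0 1; 0 -19 -60 0 1; 0 -19 -75 0 1; 0 -19 -75 0 1; 0 -19 -75 0 1; 0 -19 -55 0 1; 0 -13 -35 0 1; 0 -8 -22 0 1; 0 -3 -10 0 1; 0 0 -1 0 1; 0 0 2 0 1; 0 0 2 0 1; 0 0 2 0 1")

```text
t: 5.45
tool_pos: [0.539, -0.2609, 0.1207]
orientation: [-3.135, 0.128, -0.002]
force: [-24.7, 28.7, 62.1]
opening: 0.0003
gripper_force: 31.2
```

Call:
play_rows(increments="0 -5 -15 0 1; 0 -12 -35 0 1; 0 -19 -60 0 1; 0 -19 -75 0 1; 0 -19 -75 0 1; 0 -19 -75 0 1; 0 -19 -55 0 1; 0 -13 -35 0 1; 0 -8 -22 0 1; 0 -3 -10 0 1; 0 0 -1 0 1; 0 0 1 0 1; 0 0 1 0 1; 0 0 1 0 1")

```text
t: 6.85
tool_pos: [0.539, -0.26, 0.1204]
orientation: [-3.134, 0.128, -0.002]
force: [-27.4, 32.4, 70.4]
opening: 0.0006
gripper_force: 35.4
```

Call:
play_rows(increments="0 -5 -15 0 1; 0 -12 -35 0 1; 0 -19 -60 0 1; 0 -19 -85 0 1; 0 -19 -110 0 1; 0 -19 -110 0 1; 0 -19 -110 0 1")

```text
t: 7.55
tool_pos: [0.5394, -0.2449, 0.2211]
orientation: [-3.138, 0.131, 0.002]
force: [-0.6, -0.4, -0.8]
opening: 0.0005
gripper_force: 0.0
```

Run:
```python
from h import *
st()
cv2.imwrite("pics/w3.png",robot.read_camera("wrist"))
lm("wrist","pump_pad","pointer","length_mark","orange_grip","stand")
lm("scene","pump_pad")
```

```text
t 7.55 tcp [ 0.5394 -0.2449  0.2211] x [ 0.997 -0.083 -0.001] z [-0.001  0.001 -1.   ] F [-0.6 -0.4 -0.8] open 0.0005 g 0.0
wrist pump_pad [(0.96, [0.5379, -0.2483, 0.1728])]
wrist pointer [(0.72, [0.5581, -0.0341, 0.0688]), (0.35, [0.7124, 0.0515, 0.0016])]
wrist length_mark [(0.62, [0.5503, -0.0854, 0.0635])]
wrist orange_grip [(0.72, [0.5763, 0.0288, 0.098])]
wrist stand [(0.67, [0.5585, -0.0465, -0.002])]
scene pump_pad [(0.78, [0.5424, -0.2446, 0.1687])]
```

All three strokes reached the stop and the pad is back up at z 0.17. The stand's yaw comes out at −0.084 rad, which the tool already matches. Next I move above the orange grip with the fingers part-open.

Call:
play_rows(increments="2 -40 0 0 -0.1; 4 -80 0 0 -0.1; 6 -120 0 0 -0.1; 8 -160 0 0 -0.1; 10 -200 0 0 -0.1; 12 -240 0 0 -0.1; 14 -275 0 0 -0.1; 14 -275 0 0 -0.1; 14 -275 0 0 -0.1; 14 -275 0 0 -0.1")

```text
t: 8.9
tool_pos: [0.5765, 0.0272, 0.2224]
orientation: [3.138, -0.131, -0.0]
force: [0.2, -0.6, 0.4]
opening: 0.0514
gripper_force: 0.0
```

Run:
```python
from h import *
st()
cv2.imwrite("pics/w4.png",robot.read_camera("wrist"))
lm("wrist","pointer","length_mark","orange_grip","stand")
lm("scene","orange_grip"); lm("top","orange_grip")
```

```text
t 8.9 tcp [0.5765 0.0272 0.2224] x [ 0.997 -0.084 -0.   ] z [-0. -0. -1.] F [ 0.2 -0.6  0.4] open 0.0514 g 0.0
wrist pointer [(0.64, [0.5571, -0.0323, 0.0696]), (0.61, [0.5515, -0.0896, 0.0649])]
wrist length_mark [(0.53, [0.5551, -0.09, 0.0656])]
wrist orange_grip [(0.78, [0.5766, 0.0288, 0.0984]), (0.48, [0.4221, -0.4416, -0.0018])]
wrist stand [(0.78, [0.5594, -0.0429, -0.0031])]
scene orange_grip [(0.64, [0.5722, 0.0202, 0.1003]), (0.32, [0.4108, -0.0517, 0.0])]
top orange_grip [(0.63, [0.5792, 0.0283, 0.0994])]
```

View pics/w4.png

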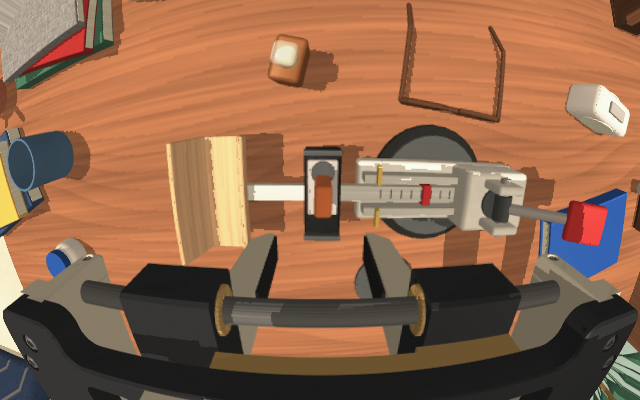

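The fingers straddle the grip, which is at (323,195). The mark is at (426,195), with the yellow pointers at (380,174) and (377,216). I measure the distance from mark to pointers from the pixels and then descend.

```bash
cat >> h.py <<'E'
def rays(px):
    c=robot.calibration("wrist"); f=200/np.tan(np.radians(c['vertical_fov']/2))
    d=np.asarray(px,float)-[c['cx'],c['cy']]; r=np.linalg.norm(d,axis=1); th=r/f
    v=np.c_[d/r[:,None]*np.sin(th)[:,None],np.cos(th)]
    M=R.from_rotvec(np.ravel(c['rvec'])).as_matrix(); return -M.T@np.ravel(c['tvec']), v@M
def onz(px,z):
    o,v=rays(px); return o+v*((z-o[2])/v[:,2])[:,None]
def blobs(img,box,kind,amin=8):
    x0,y0,x1,y1=box; h=cv2.cvtColor(img,cv2.COLOR_BGR2HSV)[y0:y1,x0:x1]
    if kind=='red': m=(((h[...,0]<5)|(h[...,0]>174))&(h[...,1]>170)&(h[...,2]>90))
    else: m=(h[...,0]>20)&(h[...,0]<32)&(h[...,1]>140)&(h[...,2]>110)
    n,_,s,c=cv2.connectedComponentsWithStats(m.astype(np.uint8))
    return [(s[i,4],c[i]+[x0,y0],s[i,:4]+[x0,y0,0,0]) for i in range(1,n) if s[i,4]>=amin]
Y=np.array([0.084,0.9965,0]); X=np.array([0.9965,-0.084,0])
def measure(img,box):
    r=blobs(img,box,'red'); y=blobs(img,box,'yellow')
    for k,l,z in(('red',r,.065),('yel',y,.0765)):
        for a,c,b in l:
            p=onz([c],z)[0]; print(k,a,np.round(c,1),b,'w',np.round(p,4),'along',round(p@Y,4),'across',round(p@X,4))
E
python3 - <<'E'
from h import *
measure(cv2.imread("pics/w4.png"),(345,155,460,230))
E
```

```text
red 171 [425.6 193.8] [420 184  11  21] w [ 0.5548 -0.0918  0.065 ] along -0.0449 across 0.5606
```

Call:
play_rows(increments="0 0 30 0 -0.1; 0 0 60 0 -0.1; 0 0 90 0 -0.1; 0 0 115 0 -0.1; 0 0 130 0 -0.1; 0 0 139 0 -0.1; 0 0 139 0 -0.1; 0 0 139 0 -0.1")

```text
t: 10.05
tool_pos: [0.5774, 0.028, 0.0848]
orientation: [-3.139, 0.131, -0.002]
force: [-0.3, 0.4, 0.2]
opening: 0.0511
gripper_force: 0.0
```

Call:
play_rows(increments="0 0 0 0 0.3; 0 0 0 0 0.7; 0 0 0 0 1; 0 0 0 0 1; 0 0 0 0 1; 0 0 0 0 1; 0 0 0 0 1", force=35)

```text
t: 10.75
tool_pos: [0.5769, 0.0278, 0.084]
orientation: [3.138, -0.131, 0.001]
force: [-1.3, -2.0, 2.9]
opening: 0.0161
gripper_force: 35.0
```

Run:
```python
from h import *
im=cv2.imread("pics/w4.png"); h=cv2.cvtColor(im,cv2.COLOR_BGR2HSV); print(h[166:184,380].tolist()[::4],h[206:226:4,377].tolist())
st()
a=robot.read_camera("wrist"); cv2.imwrite("pics/w5.png",a)
measure(a,(320,100,560,260))
lm("wrist","pointer","length_mark","orange_grip")
```

```text
[[22, 163, 196], [20, 165, 198], [20, 164, 197], [20, 165, 198], [20, 164, 197]] [[18, 49, 120], [20, 165, 151], [20, 164, 197], [20, 164, 197], [20, 164, 197]]
t 10.75 tcp [0.5769 0.0278 0.084 ] x [ 0.997 -0.083  0.001] z [ 0.001 -0.    -1.   ] F [-1.3 -2.   2.9] open 0.0161 g 35.0
red 363 [479.6 245.8] [469 232  20  28] w [ 0.5552 -0.0882  0.065 ] along -0.0413 across 0.5607
yel 10 [416.7 210. ] [415 207   5   6] w [ 0.592  -0.0339  0.0765] along 0.016 across 0.5927
yel 8 [415.2 223.6] [414 221   3   5] w [ 0.5831 -0.0331  0.0765] along 0.016 across 0.5838
wrist pointer [(0.97, [0.5596, -0.0309, 0.0667])]
wrist length_mark [(0.56, [0.5516, -0.0873, 0.0658]), (0.3, [0.5569, -0.034, 0.0685])]
wrist orange_grip [(0.68, [0.5757, 0.0313, 0.0995]), (0.62, [0.5496, -0.084, 0.0671])]
```

View pics/w5.png

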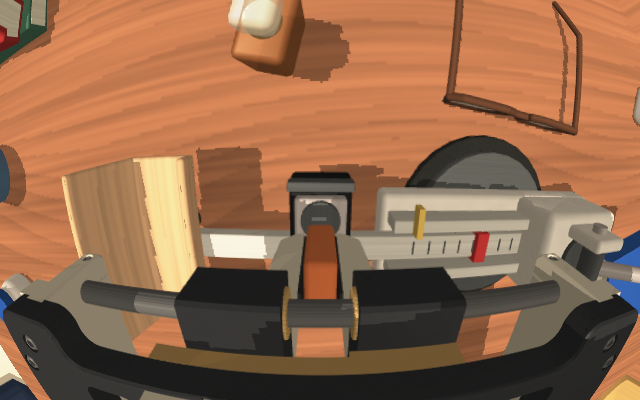

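The fingers have closed to 16.1 mm on the grip at 35 N. The mark is at (480,246) and the far yellow pointer at (420,222), which is about 55 mm apart. I draw 45 mm first and measure again there.

Call:
play_rows(increments="0 -4 0 0 1; 0 -10 0 0 1; 0 -16 0 0 1; 0 -22 0 0 1; 0 -28 0 0 1; 0 -34 0 0 1; 0 -40 0 0 1; 0 -45 0 0 1; 0 -45 0 0 1; 0 -45 0 0 1; 0 -45 0 0 1")

```text
t: 12.05
tool_pos: [0.5808, 0.0734, 0.084]
orientation: [-3.139, 0.13, -0.002]
force: [1.8, -3.8, 6.4]
opening: 0.0159
gripper_force: 35.0
```

```bash
sed -i 's/>20)&(h\[...,0\]<32)/>17)\&(h[...,0]<33)/' h.py
python3 - <<'E'
from h import *
st()
a=robot.read_camera("wrist"); cv2.imwrite("pics/w6.png",cv2.resize(a[150:300,380:600],None,fx=3,fy=3,interpolation=cv2.INTER_NEAREST))
measure(a,(380,150,600,300))
lm("wrist","pointer","length_mark")
b=robot.read_camera("scene"); cv2.imwrite("pics/s6.png",cv2.resize(b[160:260,220:380],None,fx=4,fy=4))
lm("scene","pointer","length_mark"); robot.read_camera("top"); lm("top","pointer","length_mark")
E
```

```text
t 12.05 tcp [0.5808 0.0734 0.084 ] x [ 0.997 -0.083  0.001] z [ 0.001  0.    -1.   ] F [ 1.8 -3.8  6.4] open 0.0159 g 35.0
red 331 [479.6 248.3] [470 232  19  30] w [ 0.5572 -0.0429  0.065 ] along 0.0041 across 0.5589
yel 336 [480.5 220.2] [474 205  15  32] w [ 0.5845 -0.0343  0.0765] along 0.0149 across 0.5853
yel 244 [467.8 280.1] [461 267  14  25] w [ 0.539  -0.0299  0.0765] along 0.0155 across 0.5396
wrist pointer [(0.69, [0.5571, -0.0338, 0.0671]), (0.45, [0.7116, 0.0533, 0.0017])]
wrist length_mark [(0.6, [0.5584, -0.0428, 0.0666])]
scene pointer [(0.88, [0.5589, -0.0373, 0.0684]), (0.72, [0.538, -0.2439, 0.1671])]
scene length_mark []
top pointer [(0.97, [0.5546, -0.0391, 0.0727])]
top length_mark [(0.59, [0.5609, -0.0444, 0.0696]), (0.48, [0.4132, -0.0486, -0.0018])]
```

View pics/w6.png

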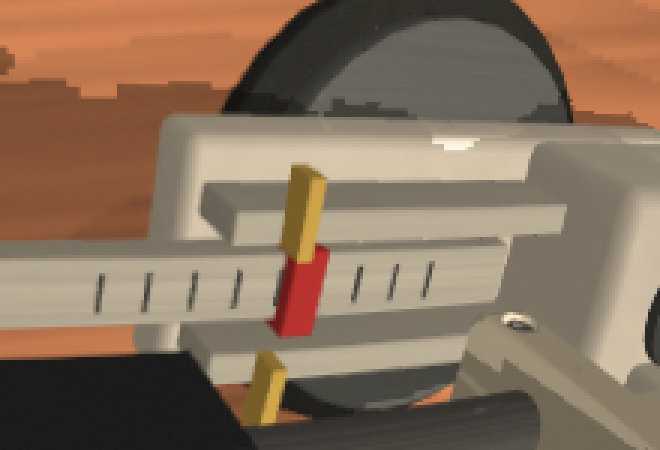

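```bash
cat >> h.py <<'E'
from scipy.optimize import least_squares
def proj(P):
    c=robot.calibration("wrist"); f=200/np.tan(np.radians(c['vertical_fov']/2))
    M=R.from_rotvec(np.ravel(c['rvec'])).as_matrix(); p=P@M.T+np.ravel(c['tvec'])
    rr=np.hypot(p[:,0],p[:,1]); th=np.arctan2(rr,p[:,2])
    return np.c_[c['cx']+f*th*p[:,0]/rr,c['cy']+f*th*p[:,1]/rr]
def hullbox(al,ac,zc,dims):
    g=np.array([[i,j,k] for i in(-.5,.5) for j in(-.5,.5) for k in(-.5,.5)])*dims
    P=(ac+g[:,:1])*X+(al+g[:,1:2])*Y+np.array([0,0,1])*(zc+g[:,2:3])
    return proj(P)
def fit(c,zc,dims):
    def f(v):
        m=cv2.moments(cv2.convexHull(hullbox(v[0],v[1],zc,dims).astype(np.float32))); return [m['m10']/m['m00']-c[0],m['m01']/m['m00']-c[1]]
    s=least_squares(f,[0.01,.56],diff_step=1e-2,x_scale=.01).x; q=hullbox(*s,zc,dims); return s,q.min(0),q.max(0)
def gap(a,box):
    r=max(blobs(a,box,'red',60),key=lambda b:b[0]); ys=sorted(blobs(a,box,'yellow',60),key=lambda b:-b[0])[:2]
    m=fit(r[1],.0648,[.019,.010,.0005]); print('mark',np.round(m,4).tolist(),r[2])
    for y in ys: p=fit(y[1],.0715,[.020,.004,.010]); print('ptr',np.round(p,4).tolist(),y[2],'mark-ptr mm',round(1000*(m[0][0]-p[0][0]),1))
E
python3 - <<'E'
from h import *
c=robot.calibration("wrist"); print('cam',-R.from_rotvec(np.ravel(c['rvec'])).as_matrix().T@np.ravel(c['tvec']))
gap(robot.read_camera("wrist"),(380,150,600,300))
E
```

```text
cam [0.65967179 0.06603816 0.25011875]
mark [[0.0038, 0.5586], [471.4618, 236.1424], [487.8682, 260.5032]] [470 232  19  30]
ptr [[0.0119, 0.5833], [472.4312, 204.0742], [488.5256, 236.8584]] [473 205  16  32] mark-ptr mm -8.1
ptr [[0.0124, 0.5362], [460.1436, 264.9985], [475.5947, 295.3661]] [461 267  14  25] mark-ptr mm -8.6
```

The fit puts the mark 8 mm short of the pointers, and the networks give 5–9 mm. I draw 8 mm more and check.

Call:
play_rows(increments="0 -3 0 0 1; 0 -6 0 0 1; 0 -8 0 0 1; 0 -8 0 0 1; 0 -8 0 0 1; 0 -8 0 0 1")

```text
t: 13.15
tool_pos: [0.5815, 0.0812, 0.084]
orientation: [-3.139, 0.13, -0.002]
force: [2.4, -4.5, 6.0]
opening: 0.0161
gripper_force: 35.0
```

Run:
```python
from h import *
st()
a=robot.read_camera("wrist"); cv2.imwrite("pics/w7.png",cv2.resize(a[150:300,380:600],None,fx=3,fy=3,interpolation=cv2.INTER_NEAREST))
gap(a,(380,150,600,300))
lm("wrist","pointer","length_mark")
b=robot.read_camera("top"); cv2.imwrite("pics/t7.png",cv2.resize(b[180:230,280:420],None,fx=5,fy=5)); lm("top","pointer","length_mark")
```

```text
t 13.15 tcp [0.5815 0.0812 0.084 ] x [ 0.997 -0.083  0.001] z [ 0.001  0.    -1.   ] F [ 2.4 -4.5  6. ] open 0.0161 g 35.0
mark [[0.0122, 0.5597], [471.1579, 234.8047], [487.5697, 259.2497]] [470 232  19  30]
ptr [[0.0119, 0.5831], [481.8311, 204.2832], [498.1298, 236.6475]] [483 205  15  32] mark-ptr mm 0.4
ptr [[0.0123, 0.5361], [469.2359, 264.3595], [484.9666, 294.4201]] [470 267  15  24] mark-ptr mm -0.1
wrist pointer [(0.93, [0.5563, -0.0325, 0.0695]), (0.52, [0.7132, 0.0505, 0.0042])]
wrist length_mark [(0.79, [0.556, -0.0337, 0.0631])]
top pointer [(0.93, [0.5567, -0.0398, 0.0695]), (0.4, [0.5592, -0.042, -0.0017])]
top length_mark [(0.49, [0.5595, -0.0408, -0.0015]), (0.46, [0.5617, -0.0399, 0.0646])]
```

View pics/w7.png

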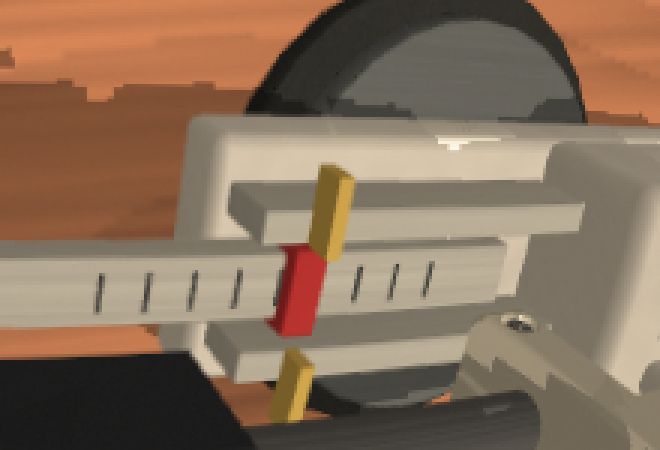

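View pics/t7.png

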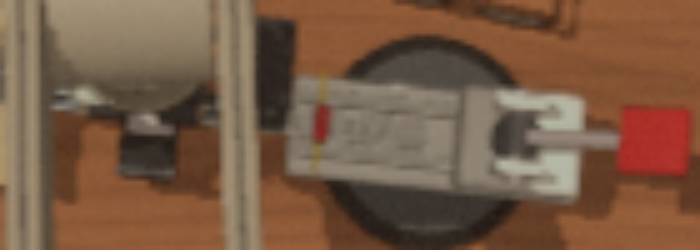

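The wrist fit gives an offset of 0.4 mm or less, and the top picture shows the red mark (321,122) between the yellow pointers (322,85) and (317,158). Now I slide the cam closed along −x.

Call:
play_rows(increments="-3 0 0 0 1; -6 0 0 0 1; -9 0 0 0 1; -12 0 0 0 1; -15 0 0 0 1; -18 0 0 0 1; -21 0 0 0 1; -24 0 0 0 1; -26 0 0 0 1; -26 0 0 0 1; -26 0 0 0 1; -26 0 0 0 1")

```text
t: 14.65
tool_pos: [0.5607, 0.0824, 0.0842]
orientation: [3.138, -0.131, 0.019]
force: [31.4, -5.4, -16.8]
opening: 0.0161
gripper_force: 35.0
```

Run:
```python
from h import *
st()
a=robot.read_camera("wrist"); cv2.imwrite("pics/w8.png",a)
gap(a,(380,130,600,300))
b=robot.read_camera("top"); lm("top","pointer","length_mark","orange_grip","pump_pad"); lm("wrist","orange_grip","pointer","length_mark")
```

```text
t 14.65 tcp [0.5607 0.0824 0.0842] x [ 0.996 -0.084  0.012] z [ 0.012 -0.001 -1.   ] F [ 31.4  -5.4 -16.8] open 0.0161 g 35.0
mark [[0.0115, 0.5601], [476.3447, 207.0327], [492.3677, 232.7951]] [475 204  19  32]
ptr [[0.0119, 0.5831], [485.429, 174.7718], [501.3413, 207.4606]] [487 176  14  32] mark-ptr mm -0.4
ptr [[0.0121, 0.5346], [474.0159, 240.8349], [489.9712, 272.0875]] [475 241  15  31] mark-ptr mm -0.6
top pointer [(0.62, [0.5551, -0.0384, 0.07])]
top length_mark [(0.6, [0.5611, -0.0423, 0.0647]), (0.51, [0.6553, 0.458, -0.0017])]
top orange_grip []
top pump_pad [(0.86, [0.5379, -0.246, 0.1696]), (0.18, [0.5588, -0.0411, -0.0])]
wrist orange_grip [(0.64, [0.5612, 0.0854, 0.1007])]
wrist pointer [(0.88, [0.5579, -0.0333, 0.0701])]
wrist length_mark [(0.85, [0.5559, -0.0343, 0.0648])]
```

View pics/w8.png

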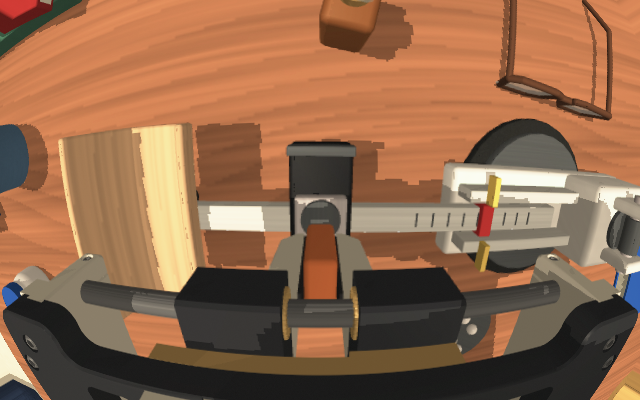

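The carriage and grip have moved. The mark at (485,220) is still between the pointers at (494,190) and (485,257), with the fit at −0.5 mm. Travel is about 21 mm with a 31 N reaction, so it looks like the stop. I nudge a little further to confirm.

Call:
play_rows(increments="-1 0 0 0 1; -3 0 0 0 1; -3 0 0 0 1; -3 0 0 0 1", force=45)

```text
t: 15.5
tool_pos: [0.5603, 0.0821, 0.0843]
orientation: [3.138, -0.132, 0.028]
force: [47.3, -8.2, -29.0]
opening: 0.0158
gripper_force: 45.0
```

The force rose by 16 N for only 0.4 mm of movement, so this is a hard stop. The grip also sits the same between the fingers as before, so nothing slipped. I relax the push a little, check the mark and hand in.

Call:
play_rows(increments="1 0 0 0 1; 3 0 0 0 1; 3 0 0 0 1; 3 0 0 0 1; 3 0 0 0 1; 3 0 0 0 1")

```text
t: 16.1
tool_pos: [0.5607, 0.0821, 0.0842]
orientation: [3.138, -0.132, 0.019]
force: [31.4, -7.8, -17.1]
opening: 0.0158
gripper_force: 45.0
```

Run:
```python
from h import *
st()
gap(robot.read_camera("wrist"),(380,130,600,300))
lm("scene","pump_pad")
s,_=st()
if s['gripper_force']>20: print(robot.close_job())
```

```text
t 16.1 tcp [0.5607 0.0821 0.0842] x [ 0.996 -0.084  0.012] z [ 0.012 -0.001 -1.   ] F [ 31.4  -7.8 -17.1] open 0.0158 g 45.0
mark [[0.0112, 0.56], [476.3086, 207.0728], [492.3266, 232.8323]] [475 204  19  32]
ptr [[0.0119, 0.5831], [485.0873, 174.785], [500.9929, 207.4833]] [486 176  15  32] mark-ptr mm -0.7
ptr [[0.0121, 0.5346], [473.6422, 240.892], [489.5862, 272.152]] [474 241  15  31] mark-ptr mm -0.9
scene pump_pad [(0.84, [0.5402, -0.247, 0.169])]
t 16.2 tcp [0.5607 0.0821 0.0842] x [ 0.996 -0.084  0.012] z [ 0.012 -0.001 -1.   ] F [ 32.6  -8.3 -17.3] open 0.0161 g 45.0
the job is handed in; nothing more can be done
None
```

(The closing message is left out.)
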